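Close the scanner over the glass negative

TASK

Two identical small flatbed scanners stand open on the archive's digitising desk; one has an amber glass negative lying on its bed, the other is empty. Lower the lid of the scanner with the negative gently until it is fully closed, without slamming it, and leave the negative where it lies. Leave the empty scanner's lid open as it is.

Things in the scene. Friction and masses are not known exactly. Their poses are not given: they have to be found in the camera images.
- full_lid (a joint): hinge angle (rad) of the lid of the scanner holding the negative: 0 closed (level, resting on its rim), grows as it opens, at most 1.5; starts 0.95 to 1.2. Stiff hinge: the lid stays where it is left; 1 to 3 N at the free edge moves it down. The hinge line is level, 55 mm above the table; the closed lid's upper face is at 77 mm. Scanner: pale grey, 200 x 200 x 54 mm, fixed, under the lid.
- full_lid_edge (a point): point on the upper (outer) face of that lid, a charcoal plate 200 (along hinge) x 200 x 22 mm: mid-length, 20 mm in from the free edge. Axes turn with the lid: x along the hinge, y from free edge to hinge, z out of the upper face. Hinge line: 180 mm along +y, 22 mm along -z. An orange tab, 40 mm wide along x, 12 thick, sticks 30 mm out of the free edge's middle at mid-thickness.
- bare_lid_edge (a point): the same point, with the same axes, on the lid of the empty scanner, which is of the same make, size and colour and is also open by 0.95 to 1.2 rad (stiff hinge).
- negative_center (a point): centre of the amber glass negative, a plate 120 x 90 x 4 mm lying loose on the scanner's glass (46 mm above the table), inside its 8 mm high rim; the closed lid clears it. x along the 120 mm side, z up.

How it is judged:
By the outcome, as a careful person would: the job done as asked, in the order asked, and still so for the second after the job is handed in, with the robot touching nothing.
It also fails if it takes over 38 s, if anything falls off the work surface, if the arm or the gripper's body presses on something with over 40 N, if the wrist force passes 120 N, or if a joint passes its speed limit or range.

ROBOT

A 6-joint arm with a two-finger parallel gripper is mounted at the origin on the work surface. World frame = base frame: x ahead of the robot, y to its left, z up, the work surface at z = 0. Lengths are in m, angles in rad, forces in N, time in s.
With the tool pointing down it reaches from about 0.25 to 0.775 m from the base axis. Payload 4 kg.
Tool frame: the origin (TCP) lies on the centre line of the jaws, within the pads' length; the fingertips stand 17 mm ahead of it and the grasp point (between the pads) lies 2 mm behind it; z points along the fingers, y is the line along which they close (so a half turn about z gives the same grasp; the last joint's range is limited). The gripper opens to 94 mm and grips with 3 to 60 N. Pads are 16 mm wide; open, the fingers measure 119 mm over their backs; the gripper's body (75 mm by 177 mm) begins 78 mm behind the grasp point.
Start: joints at [-1.334, 0.087, 1.371, -0, 1.684, -0.103], TCP at [0.183, -0.519, 0.223] pointing down, gripper open.
Joint ranges: [-3.1, 3.1], [-0.76, 2.03], [0.27, 2.55], [-1.08, 4.22], [0.17, 2.65], [-2.57, 2.57]. Speed limits (rad/s): [2.79, 2.79, 3.14, 3.14, 3.14, 3.14].

INTERFACE

Orientations are given as [roll, pitch, yaw] about the fixed x, y, z axes, in that order (R = Rz(yaw) Ry(pitch) Rx(roll)).
In Python, from bench import robot gives the robot as it stands.
- The arm moves only by the tool servo_tool, never from a script. Its argument "plan" is a list of rows, each a list of 7 numbers: the shift along the tool's x, y, z normalised to -1 to 1, where 1 is 0.1 m, then the turn, a rotation vector about the tool's x, y, z normalised to -1 to 1, where 1 is pi/2 rad, then the finger opening in mm, from 0 to 94. In form: [[x, y, z, ax, ay, az, gripper], ...]. A call has 1 to 12 rows; each row is the pose to reach, as a shift and turn from the pose commanded when the call began, along the tool's axes at that moment; what a row does not reach only later rows make up. A row lasts 1/12 s, in which the tool goes at most 41.7 mm and 7.16 degrees, less where a joint would pass 70% of its speed; a pose out of reach is approached as far as the arm can. A call with a number of a shift or a turn outside -1 to 1 is refused whole. A call with a gripper value outside its range is refused whole. The fingers move at their own pace and stop on an object; the grip force is fixed at half the most. Time passes only in rows, so rows that repeat a pose let the fingers close. It gives the time, the measured TCP pose, the force, the opening and the grip force at its end, in the units of the state.
- robot.get_obs(): the state, without advancing time (a new reading comes with each control period).
- robot.snapshot(name): name is "scene" or "top" or "wrist"; returns the picture (384x512x3 uint8, red, green, blue); there is no depth.
- robot.camera_params(name): a dict with "camera_matrix" (3x3 intrinsics, pixels), "rvec" (rotation vector, rad) and "tvec" (3), from world to camera coordinates, as OpenCV has them; the wrist camera has in their place "tool_from_camera" (4x4, takes a point from camera to tool coordinates, whose origin is the TCP and whose axes are the flange's). Camera axes: x right, y down, z forward; pixel columns grow to the right and rows downward; lengths in m; the calibration is good to about 2 mm. A picture is of the moment at which its call begins: read the wrist's pose just before it. camera_params takes no time and is no camera call.
- robot.close_job(): hands the job in; it is judged then, once.
Trained networks look in the newest picture that a camera, given by its name, has taken for a name from the list of things; names that differ only in an ending like _2 or _b are one class to them, and where a whole thing is asked for, a point or a joint stands for the part that bears it (a point fixed in the world has none). Each returns a list of dicts, best first, with "conf" (0 to 1); they miss things now and then, are a little off and sometimes report something else, mostly with a low value. They report only what shows in the picture. A call takes as long as a camera call.
- robot.find_in(thing, camera): "extent" ([centre column, centre row, width, height] in pixels, round what is visible of it).
The state is a dict: "time": time; "joint_positions": joint angles; "qvel": joint speeds; "joint_torque": joint torques, N m; "tool_pos": TCP position; "ee_rot": TCP orientation; "wrist_force": force on the tool from outside, world axes, zero at the start; "wrist_torque": the same for the moment, N m; "width": finger opening in m; "finger_force": force on a finger pad.
Only numpy, scipy, OpenCV 4.12 (cv2) and the standard library are available. Lean on these libraries where they do the work, as an engineer would, in place of code of your own. Each camera call takes 0.05 s, during which the arm holds its last target. There are 200 camera calls.

## Working session

There is one attempt and no reset: what is moved stays moved. The work goes in short steps, Python scripts to look and compute and a tool call to move; the robot and the scene stay as the last step left them, time stands still between calls to the robot, and variables do not carry over. Pictures are saved under pics/ and viewed, at most 10 in all, crops included, and the job is handed in when it is done.

Besides the shell and the picture viewer there is one more tool, called after "Emit:" in YAML: its name, and indented under it one key for each argument. servo_tool: Moves the arm, as the interface text tells. Scaled input: -1 to 1 covers 0.1 m each way for a shift and pi/2 rad each way for a turn. Its arguments: {"type":"object","properties":{"plan":{"type":"array","items":{"type":"array","items":{"type":"number"}}}},"required":["plan"]}

```bash
mkdir -p pics; python3 - <<'E'
from bench import robot
import cv2,numpy as np
ims=[]
for c in("scene","top"):
    im=robot.snapshot(c); cv2.imwrite(f"pics/{c}0.png",im[:,:,::-1]); p=robot.camera_params(c)
    print(c,{k:np.round(v,4).tolist() for k,v in p.items()})
    for t in("full_lid_edge","bare_lid_edge","negative_center"):
        print(t,robot.find_in(t,c))
o=robot.get_obs();print(o)
E
```

```text
scene {'camera_matrix': [[360.2611, 0.0, 258.1008], [0.0, 360.2611, 191.6911], [0.0, 0.0, 1.0]], 'rvec': [1.0186, 2.5011, -0.9549], 'tvec': [0.36, -0.1804, 1.4551]}
full_lid_edge [{'extent': [247.1, 168.9, 69.1, 35.1], 'conf': 0.62}]
bare_lid_edge [{'extent': [205.5, 130.2, 62.2, 55.2], 'conf': 0.7}]
negative_center [{'extent': [259.4, 216.1, 39.8, 29.1], 'conf': 0.73}]
top {'camera_matrix': [[461.3997, 0.0, 265.6561], [0.0, 461.3997, 191.4564], [0.0, 0.0, 1.0]], 'rvec': [2.1669, -2.1924, 0.0816], 'tvec': [0.0006, 0.544, 1.3603]}
full_lid_edge []
bare_lid_edge [{'extent': [390.0, 213.9, 93.7, 53.1], 'conf': 0.95}]
negative_center [{'extent': [257.0, 196.1, 42.7, 45.0], 'conf': 0.66}]
{'time': 0.4, 'joint_positions': array([-1.33408130e+00,  8.73426252e-02,  1.37092272e+00,  6.98949115e-06,
        1.68357505e+00, -1.03102376e-01]), 'qvel': array([ 0.0030586 , -0.00195423, -0.00192454,  0.0001245 , -0.00034404,
        0.00172741]), 'joint_torque': array([-1.19975648e-03, -3.39512157e+01, -3.02112257e+01,  7.17380829e-02,
        2.57154135e-02, -2.89803756e-05]), 'tool_pos': array([ 0.18330843, -0.51850253,  0.22231473]), 'ee_rot': array([-3.14134695e+00, -3.24050059e-05,  3.39818180e-01]), 'wrist_force': array([-0.79212333,  0.79996175,  0.25003359]), 'wrist_torque': array([-0.01851506,  0.0353265 , -0.0027519 ]), 'finger_force': 0.0, 'width': 0.09425209938563148}
```

View pics/scene0.png

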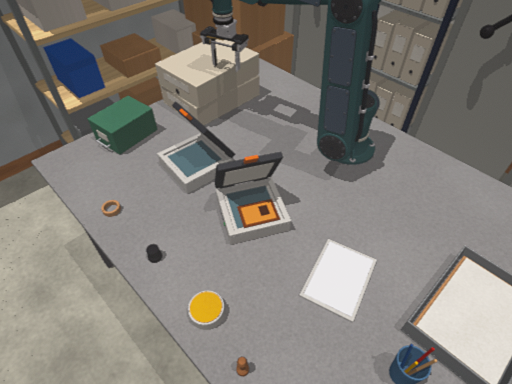

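View pics/top0.png

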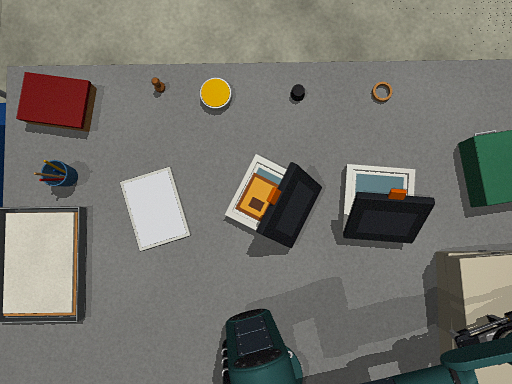

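The top view shows the full scanner at about (265,200), with its lid hinged on the right and robot side. The bare scanner is at about (385,205). I'll zoom in on both views to pick corners.

```bash
python3 - <<'E'
import cv2,numpy as np
a=cv2.imread("pics/top0.png")[145:255,215:335];b=cv2.imread("pics/scene0.png")[145:245,205:300]
cv2.imwrite("pics/ca.png",cv2.resize(a,None,fx=5,fy=5,interpolation=2));cv2.imwrite("pics/cb.png",cv2.resize(b,None,fx=6,fy=6,interpolation=2))
E
```

```text
(no output)
```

View pics/ca.png

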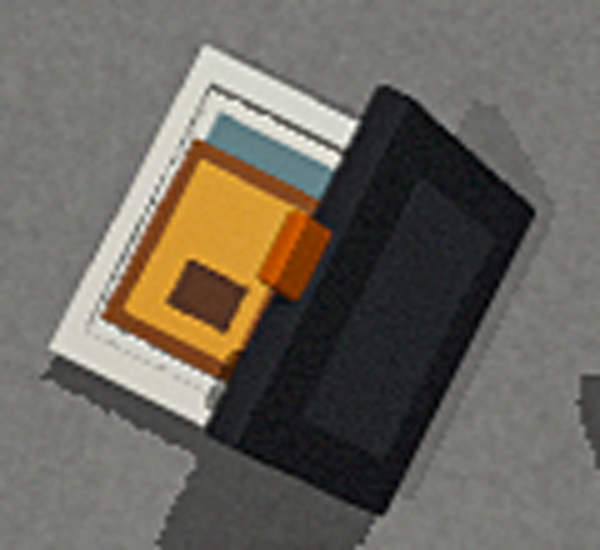

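View pics/cb.png

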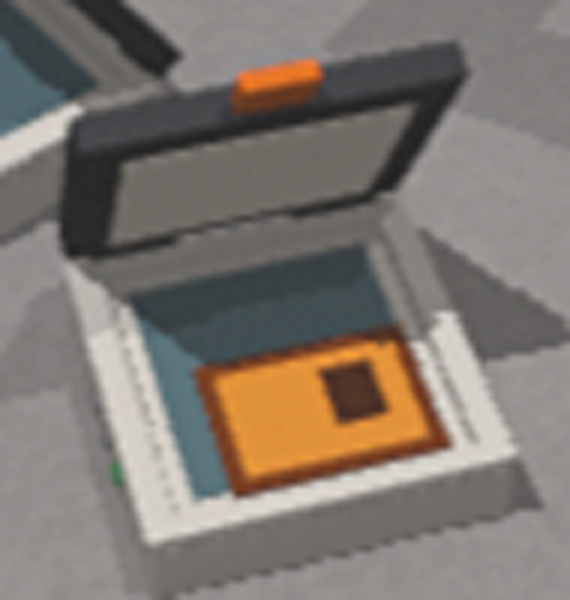

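```bash
cat > fit.py <<'E'
from bench import robot
import cv2,numpy as np
from scipy.optimize import least_squares
T=lambda u,v:(215+(u+.5)/5-.5,145+(v+.5)/5-.5)
S=lambda u,v:(205+(u+.5)/6-.5,145+(v+.5)/6-.5)
# (cam, part, local(x,d,t), pixel)
O=[("top","b",(-.1,.2,-.001),T(205,45)),("top","b",(.1,.2,-.001),T(50,352)),
("top","l",(-.1,.2,.022),T(408,95)),("top","l",(.1,.2,.022),T(240,450)),("top","l",(-.1,.2,0),T(385,88)),("top","l",(.1,.2,0),T(210,435)),
("top","l",(-.1,0,.022),T(535,212)),("top","l",(.1,0,.022),T(383,513)),
("scene","b",(-.1,.2,-.001),S(148,545)),("scene","b",(.1,.2,-.001),S(517,455)),
("scene","l",(-.1,.2,.022),S(78,115)),("scene","l",(.1,.2,.022),S(460,42)),("scene","l",(.1,.2,0),S(468,72)),("scene","l",(-.1,.2,0),S(72,152))]
P={c:robot.camera_params(c) for c in("top","scene")}
def frame(p,th):
    y=np.array([np.cos(p[2]),np.sin(p[2]),0]);z=np.array([0,0,1.]);x=np.cross(y,z)
    f=-y*np.cos(th)+z*np.sin(th); n=np.cross(x,-f); return x,f,n
def pt(p,th,l):
    x,f,n=frame(p,th); return np.array([p[0],p[1],.055])+x*l[0]+f*l[1]+n*l[2]
def proj(c,q):
    k=P[c];return cv2.projectPoints(q[None],k["rvec"],k["tvec"],k["camera_matrix"],None)[0].ravel()
res=lambda p:np.concatenate([proj(c,pt(p,p[3] if w=="l" else 0,l))-px for c,w,l,px in O])
if __name__=="__main__":
    s=least_squares(res,[.35,0,np.arctan2(-.87,-.45),1.1],loss="soft_l1")
    print(s.x.round(4));print(res(s.x).reshape(-1,2).round(1).tolist())
    for th in(s.x[3],.5,0): print(th,"edge",pt(s.x,th,(0,.18,.022)).round(3),"tabtip",pt(s.x,th,(0,.23,.011)).round(3))
    print([v.round(3) for v in frame(s.x,0)])
E
python3 fit.py
```

```text
[ 0.4719 -0.1077 -2.0469  1.0854]
[[-0.6, 0.4], [-0.5, -0.2], [1.4, 0.6], [-0.5, 0.7], [-1.1, -0.8], [-1.4, 0.2], [0.9, -0.1], [0.6, 1.7], [-0.2, 0.4], [-0.1, 0.2], [-2.7, -0.3], [-0.9, -1.5], [-0.2, 0.3], [0.0, 0.6]]
1.0853919065871125 edge [ 0.501 -0.05   0.224] tabtip [ 0.517 -0.021  0.264]
0.5 edge [0.539 0.023 0.161] tabtip [0.562 0.067 0.175]
0 edge [0.554 0.052 0.077] tabtip [0.577 0.097 0.066]
[array([-0.889,  0.458,  0.   ]), array([0.458, 0.889, 0.   ]), array([ 0., -0.,  1.])]
```

The fit is consistent, with residuals of 1–2 px and a lid angle of 1.085 rad. I'll push the outer face with closed fingertips, tool pointing down and tool x along the lid's opening direction. First I lift and turn.

Emit:
servo_tool:
  plan:
    - [0,0,-0.3,0,0,-0.07,0]
    - [0,0,-0.6,0,0,-0.14,0]
    - [0,0,-1,0,0,-0.21,0]
    - [0,0,-1,0,0,-0.28,0]
    - [0,0,-1,0,0,-0.35,0]
    - [0,0,-1,0,0,-0.42,0]
    - [0,0,-1,0,0,-0.48,0]
    - [0,0,-1,0,0,-0.48,0]

```text
time: 1.07
tool_pos: [0.1833, -0.5186, 0.3226]
ee_rot: [3.141, 0.0, 1.095]
wrist_force: [-0.2, -0.0, 0.3]
width: 0.0437
finger_force: 0.0
```

Emit:
servo_tool:
  plan:
    - [0,0,-0.35,0,0,0,0]
    - [0.3,0.2,-0.7,0,0,0,0]
    - [0.7,0.4,-0.8,0,0,0,0]
    - [1,0.7,-0.8,0,0,0,0]

```text
time: 1.4
tool_pos: [0.2806, -0.4656, 0.4064]
ee_rot: [3.136, 0.005, 1.088]
wrist_force: [1.0, -1.2, 0.8]
width: 0.0174
finger_force: 0.0
```

Emit:
servo_tool:
  plan:
    - [0.35,0,0,0,0,0,0]
    - [0.7,0,0,0,0,0,0]
    - [1,0,0,0,0,0,0]

```text
time: 1.65
tool_pos: [0.3277, -0.3755, 0.4017]
ee_rot: [3.142, -0.0, 1.092]
wrist_force: [0.2, -0.2, 0.5]
width: 0.0007
finger_force: 0.0
```

Emit:
servo_tool:
  plan:
    - [0.35,0,0,0,0,0,0]
    - [0.7,0,0,0,0,0,0]
    - [1,0,0,0,0,0,0]

```text
time: 1.9
tool_pos: [0.3731, -0.2864, 0.402]
ee_rot: [3.141, -0.0, 1.092]
wrist_force: [0.4, 0.4, -0.1]
width: 0.0004
finger_force: 0.0
```

Emit:
servo_tool:
  plan:
    - [0.35,0,0,0,0,0,0]
    - [0.7,0,0,0,0,0,0]
    - [1,0,0,0,0,0,0]
    - [1,0,0,0,0,0,0]
    - [1,0,0,0,0,0,0]

```text
time: 2.32
tool_pos: [0.4188, -0.1984, 0.4019]
ee_rot: [3.141, 0.0, 1.095]
wrist_force: [-0.2, -1.2, 0.7]
width: 0.0005
finger_force: 0.0
```

Emit:
servo_tool:
  plan:
    - [0.35,0.05,0.2,0,0,0,0]
    - [0.7,0.05,0.4,0,0,0,0]
    - [1,0.05,0.7,0,0,0,0]
    - [1,0.05,1,0,0,0,0]

```text
time: 2.65
tool_pos: [0.4703, -0.1109, 0.3012]
ee_rot: [3.14, -0.002, 1.095]
wrist_force: [0.1, -0.6, -0.8]
width: 0.0005
finger_force: 0.0
```

Emit:
servo_tool:
  plan:
    - [0,0,0.3,0,0,0,0]
    - [0,0,0.65,0,0,0,0]
    - [0.2,0,0.65,0,0,0,0]
    - [0.35,0,0.65,0,0,0,0]
    - [0.4,0,0.65,0,0,0,0]
    - [0.4,0,0.65,0,0,0,0]

```text
time: 3.15
tool_pos: [0.4874, -0.0781, 0.2367]
ee_rot: [3.141, 0.0, 1.093]
wrist_force: [-1.3, -1.1, 0.3]
width: 0.0006
finger_force: 0.0
```

```bash
python3 - <<'E'
from bench import robot
import cv2,numpy as np
a=robot.snapshot("top")[120:270,190:390];b=robot.snapshot("scene")[120:270,170:370]
cv2.imwrite("pics/c1.png",cv2.resize(np.hstack([a,b])[:,:,::-1],None,fx=2,fy=2,interpolation=2))
o=robot.get_obs();print(o["time"],o["tool_pos"],o["wrist_force"])
E
```

```text
3.25 [ 0.48735038 -0.0786845   0.23750794] [ 0.20859807 -0.09318813  0.77659734]
```

View pics/c1.png

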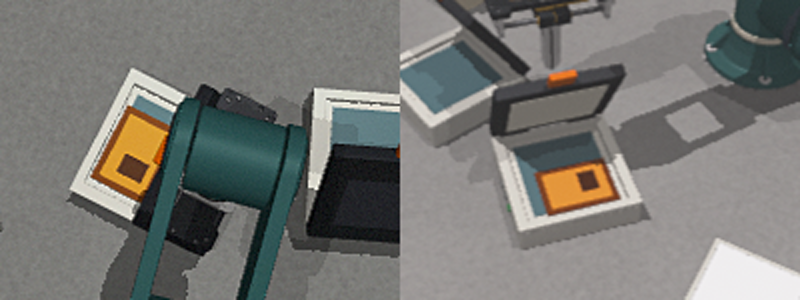

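Emit:
servo_tool:
  plan:
    - [0.07,0,0,0,0,0,0]
    - [0.14,0,0,0,0,0,0]
    - [0.21,0,0,0,0,0,0]
    - [0.26,0,0.02,0,0,0,0]
    - [0.31,0,0.04,0,0,0,0]
    - [0.35,0,0.06,0,0,0,0]
    - [0.39,0,0.08,0,0,0,0]
    - [0.43,0,0.1,0,0,0,0]
    - [0.49,0,0.14,0,0,0,0]
    - [0.55,0,0.18,0,0,0,0]
    - [0.6,0,0.21,0,0,0,0]
    - [0.65,0,0.25,0,0,0,0]

```text
time: 4.25
tool_pos: [0.5173, -0.0192, 0.2112]
ee_rot: [3.142, 0.0, 1.094]
wrist_force: [0.5, -0.9, 2.3]
width: 0.0004
finger_force: 0.9
```

```bash
python3 - <<'E'
from bench import robot
import cv2,numpy as np
a=robot.snapshot("wrist")[::1];b=robot.snapshot("scene")[120:270,170:370]
cv2.imwrite("pics/c2.png",np.hstack([cv2.resize(b,(512,384)),cv2.resize(a,(280,384))])[:,:,::-1])
o=robot.get_obs();print(o["time"],o["tool_pos"],o["wrist_force"])
E
```

```text
4.35 [ 0.51658492 -0.01872556  0.21019863] [-0.39861568  0.01485037  0.74373076]
```

View pics/c2.png

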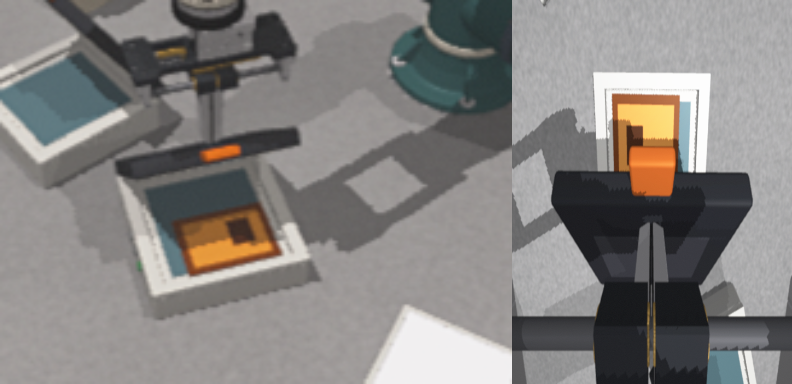

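The lid is following and the negative hasn't moved. I'll continue the arc.

Emit:
servo_tool:
  plan:
    - [0.05,0,0.04,0,0,0,0]
    - [0.1,0,0.08,0,0,0,0]
    - [0.15,0,0.13,0,0,0,0]
    - [0.2,0,0.175,0,0,0,0]
    - [0.245,0,0.225,0,0,0,0]
    - [0.29,0,0.275,0,0,0,0]
    - [0.33,0,0.325,0,0,0,0]
    - [0.37,0,0.376,0,0,0,0]
    - [0.405,0,0.43,0,0,0,0]
    - [0.44,0,0.485,0,0,0,0]
    - [0.475,0,0.545,0,0,0,0]
    - [0.505,0,0.6,0,0,0,0]

```text
time: 5.35
tool_pos: [0.5404, 0.0255, 0.1511]
ee_rot: [3.141, -0.0, 1.094]
wrist_force: [-0.4, -0.8, 0.8]
width: 0.0002
finger_force: 0.4
```

Emit:
servo_tool:
  plan:
    - [0.02,0,0.04,0,0,0,0]
    - [0.04,0,0.08,0,0,0,0]
    - [0.06,0,0.12,0,0,0,0]
    - [0.075,0,0.16,0,0,0,0]
    - [0.09,0,0.2,0,0,0,0]
    - [0.1,0,0.24,0,0,0,0]
    - [0.11,0,0.27,0,0,0,0]
    - [0.12,0,0.3,0,0,0,0]
    - [0.13,0,0.33,0,0,0,0]
    - [0.14,0,0.36,0,0,0,0]
    - [0.145,0,0.39,0,0,0,0]
    - [0.15,0,0.42,0,0,0,0]

```text
time: 6.35
tool_pos: [0.5473, 0.0387, 0.1095]
ee_rot: [3.141, -0.0, 1.094]
wrist_force: [0.2, 0.5, 1.7]
width: 0.0001
finger_force: 0.4
```

Emit:
servo_tool:
  plan:
    - [0,0,0.012,0,0,0,0]
    - [0,0,0.024,0,0,0,0]
    - [0,0,0.036,0,0,0,0]
    - [0,0,0.048,0,0,0,0]
    - [0,0,0.06,0,0,0,0]
    - [0,0,0.07,0,0,0,0]
    - [0,0,0.08,0,0,0,0]
    - [0,0,0.09,0,0,0,0]
    - [0,0,0.1,0,0,0,0]
    - [0,0,0.11,0,0,0,0]
    - [0,0,0.12,0,0,0,0]
    - [0,0,0.125,0,0,0,0]

```text
time: 7.35
tool_pos: [0.547, 0.0384, 0.097]
ee_rot: [3.142, 0.0, 1.094]
wrist_force: [0.9, 1.2, 0.6]
width: 0.0005
finger_force: 0.4
```

Emit:
servo_tool:
  plan:
    - [0,0,0.005,0,0,0,0]
    - [0,0,0.01,0,0,0,0]
    - [0,0,0.015,0,0,0,0]
    - [0,0,0.02,0,0,0,0]
    - [0,0,0.025,0,0,0,0]
    - [0,0,0.03,0,0,0,0]
    - [0,0,0.03,0,0,0,0]

```text
time: 7.93
tool_pos: [0.5471, 0.0385, 0.0943]
ee_rot: [3.141, 0.0, 1.094]
wrist_force: [-0.8, 1.2, 1.3]
width: 0.0006
finger_force: 0.7
```

Not seated yet, since the force hasn't risen. I'll press in small increments.

Emit:
servo_tool:
  plan:
    - [0,0,0.005,0,0,0,0]
    - [0,0,0.005,0,0,0,0]
    - [0,0,0.01,0,0,0,0]
    - [0,0,0.01,0,0,0,0]

```text
time: 8.27
tool_pos: [0.5471, 0.0384, 0.0942]
ee_rot: [3.141, -0.0, 1.094]
wrist_force: [-1.5, 0.5, 5.2]
width: 0.0006
finger_force: 3.1
```

Emit:
servo_tool:
  plan:
    - [0,0,0.005,0,0,0,0]
    - [0,0,0.005,0,0,0,0]
    - [0,0,0.01,0,0,0,0]
    - [0,0,0.01,0,0,0,0]

```text
time: 8.6
tool_pos: [0.5471, 0.0384, 0.0942]
ee_rot: [3.141, -0.0, 1.094]
wrist_force: [-3.9, 1.4, 9.9]
width: 0.0006
finger_force: 4.9
```

It's seated: z stays at 0.0942, as expected, while the force rises to 10 N. I'll back off and check.

Emit:
servo_tool:
  plan:
    - [0,0,-0.03,0,0,0,0]
    - [0,0,-0.15,0,0,0,0]
    - [0,0,-0.4,0,0,0,0]
    - [0,0,-0.7,0,0,0,0]
    - [0,0,-1,0,0,0,0]
    - [0,0,-1,0,0,0,0]

```text
time: 9.1
tool_pos: [0.5503, 0.0382, 0.1999]
ee_rot: [3.13, -0.005, 1.094]
wrist_force: [1.0, 0.0, 1.8]
width: 0.0004
finger_force: 0.0
```

Emit:
servo_tool:
  plan:
    - [0,0,-0.35,0,0,0,0]
    - [0,0,-0.7,0,0,0,0]
    - [0,0,-1,0,0,0,0]
    - [0,0,-1,0,0,0,0]
    - [0,0,-1,0,0,0,0]

```text
time: 9.52
tool_pos: [0.5479, 0.0383, 0.2943]
ee_rot: [3.137, -0.002, 1.094]
wrist_force: [0.5, 0.5, -1.2]
width: 0.0002
finger_force: 0.0
```

```bash
python3 - <<'E'
from bench import robot
import cv2,numpy as np
import fit
im=robot.snapshot("scene").copy()
b=cv2.resize(im[120:260,150:330],None,fx=4,fy=4,interpolation=2)
for l in((-.1,.2,.022),(.1,.2,.022),(-.1,.2,0),(.1,.2,0)):
    u=fit.proj("scene",fit.pt([.4719,-.1077,-2.0469],0,l)); cv2.circle(b,(int((u[0]-150)*4+2),int((u[1]-120)*4+2)),3,(0,255,0),1)
cv2.imwrite("pics/c3.png",b[:,:,::-1])
o=robot.get_obs();print(o["time"],o["tool_pos"],o["wrist_force"])
E
```

```text
9.5667 [0.54709529 0.0383475  0.29198857] [ 0.10128052 -0.79587001 -1.03202691]
```

View pics/c3.png

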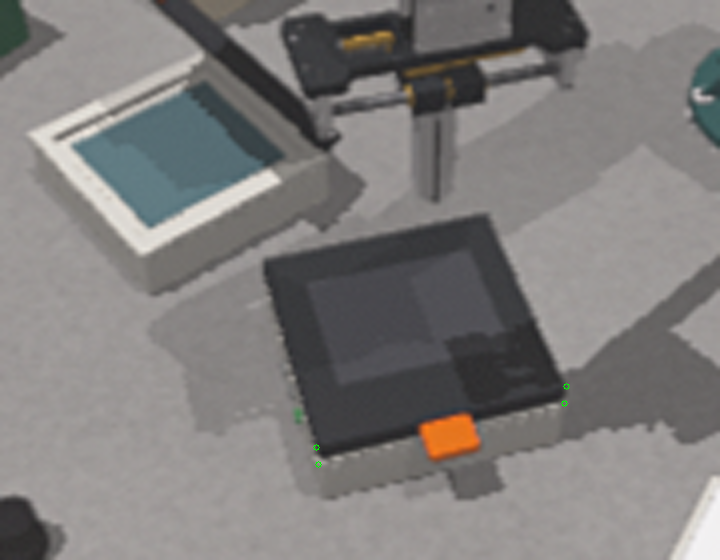

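The lid lies level on the scanner and its corners match the predicted closed positions at about (318,450) and (566,390). The bare scanner is still open and the arm is clear, so I'm handing in.

```bash
python3 -c "
from bench import robot
print(robot.close_job())"
```

```text
the job is handed in; nothing more can be done
None
```

I closed the lid of the scanner holding the negative slowly until it seated (10 N at most at the wrist readings), left the empty scanner's lid open, and handed the job in at about 9.6 s with the arm clear; the negative looked unmoved the last time it was visible, but the closed lid now hides it.

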